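# Walk the heavy build plate into the scanning bay

### The job

Walk the heavy build plate under the clear hood of the scanning bay by pushing alternately on the two ends of its back face: first swing the left end at least 12 degrees ahead of square to the bay, then the right end at least 12 degrees ahead, and so on, until its front edge lies flush along the steel backstop, about the middle of the bay. Finish with a firm but gentle push, felt against the backstop, without ramming it. Keep off the printed bracket, the plastic socket and the hood, and leave everything else on the bench where it is.

Things in the scene. Friction and masses are not known exactly. Their poses are not given: they have to be found in the camera images.
- plate: Build plate: plain aluminium slab loose on the bench, 100 mm deep (x), 160 wide (y), 36 high, 1.1 to 1.8 kg. Origin: centre of its underside; x forward (the way to go), y left. Dry friction, unknown: some 3 to 16 N at one end keep it moving. Pushed at one end of the back face it turns about a point 40 to 50 mm beyond its centre, so the other end slips back a little.
- print: The delicate printed metal bracket fused on top of the plate, 50 x 70 mm, standing from 36 to 98 mm above the bench. Origin at the centre of its foot on the plate's top. Not to be touched.
- socket: The fragile black plastic sensor socket in the middle of the plate's back face: 50 mm wide (25 mm each side of the middle), sticking out 22 mm behind the face, from 6 to 30 mm above the bench. Origin on the back face at bench height, x forward. Not to be touched; only the outer 55 mm at each end of the back face is free for pushing.
- front_left (a point): Front left edge of the plate, half-way up (18 mm above the bench), 50 mm ahead and 80 mm left of the plate's origin.
- front_right (a point): Front right edge of the plate, half-way up, 50 mm ahead and 80 mm right of the plate's origin.
- rear_left (a point): Rear left edge of the plate, half-way up, 50 mm behind and 80 mm left of the plate's origin.
- rear_right (a point): Rear right edge of the plate, half-way up, 50 mm behind and 80 mm right of the plate's origin.
- bay: Fixed scanning bay. Origin on the bench where the plate's origin is when home; x forward to the backstop, y left. Its clear hood, underside 160 mm above the bench, reaches from 80 mm behind the origin (point hood_edge) to 130 mm ahead and 190 mm to each side, with a scan head on top at the far end; two legs at the far corners only (120 ahead, 190 to each side), so entry and sides are open.
- hood_edge (a point): Middle of the hood's entry edge: underside of its 12 mm aluminium front rail, 160 mm above the bench, 80 mm behind the bay's origin. The home plate's back face lies 30 mm inside this edge, so an upright gripper would strike the hood: lean it about 30 to 50 degrees, fingers forward.
- backstop: The fixed rigid steel stop rail at the far end of the bay, across the way: 200 mm wide, 30 mm high. Origin at bench height in the middle of its face, 50 mm ahead of the bay's origin; the face looks back along the bay's -x.
- brace: Flat diagonal steel brace 110 mm long on top of the hood's frame at its far left corner. Its x points along it, 45 degrees to the left of the bay's x.
- pliers: Bystander: pliers with blue grips, about 140 mm long, lying left of the way. Origin under the joint.
- spare: Bystander: a second printed bracket, 50 x 70 x 62 mm, standing right of the way. Origin under its foot.
- mouse: Bystander: black round computer mouse, 62 mm across. Origin at its underside.
- canister: Bystander: black canister, 72 mm across, 85 mm high. Origin at its underside.
- calliper: Bystander: steel calliper 170 mm long lying flat. Origin at its underside.
- tray: Bystander: shallow grey tray 100 x 140 x 30 mm. Origin at its underside.
Mind the look-alikes: they are no part of the job. What is shaped like the plate but yellow is not meant.

How it is judged (in metres and radians):
On the way, in this order (a step that is already met when the one before it is completed fails the run):
1. the plate's left end is swung ahead: turned at least 9 degrees to the right of the bay's direction (angle between the x axis of plate and the x axis of brace, either way round above 0.942 rad), for 0.05 s.
2. then its right end is swung ahead: turned at least 9 degrees to the left (angle between the x axis of plate and the x axis of brace, either way round below 0.628 rad), for 0.05 s.
3. the plate lies flush at the backstop and is pressed against it with at least 4 N (x of each of front_left, front_right in the frame of bay above 0.047 m and y of plate in the frame of bay between -0.03 and 0.03 m and angle between plate's own z axis and vertical below 0.03 rad and contact force between plate and backstop above 4 N), for 0.1 s.
At the end, for the whole second after the job is handed in: The plate lies flat and at rest, both ends of its front edge within 3 mm of the backstop's face and its centre within 30 mm of the bay's middle line, after one swing of at least 9 degrees each way (left end ahead first) and a felt press of at least 4 N on the backstop (x of each of front_left, front_right in the frame of bay above 0.047 m and y of plate in the frame of bay between -0.03 and 0.03 m and angle between plate's own z axis and vertical below 0.03 rad and linear speed of plate below 0.01 m/s); the robot touches nothing.
It fails at once if the socket is touched (over 2 N) (contact force between any of the fingers, the arm and socket above 2 N).
It fails at once if the print is touched (over 2 N) (contact force between any of the fingers, the arm and print above 2 N).
It fails at once if the hood or bay is struck (over 5 N) (contact force between any of the fingers, the arm and bay above 5 N).
It fails at once if the plate rams the backstop (over 45 N) (contact force between plate and backstop above 45 N).
It fails at once if a bystander is moved by more than 30 mm (distance of any of pliers, spare, mouse, canister, calliper, tray from where it was at the start of the episode above 0.03 m).
It also fails if it takes over 72 s, if anything falls off the work surface, if the arm or the gripper's body presses on something with over 40 N, if the wrist force passes 120 N, or if a joint passes its speed limit or range.

### The arm

A 6-joint arm with a two-finger parallel gripper is mounted at the origin on the work surface. World frame = base frame: x ahead of the robot, y to its left, z up, the work surface at z = 0. Lengths are in mm, angles in rad, forces in N, time in s.
With the tool pointing down it reaches from about 300 to 775 mm from the base axis. Payload 14.6 kg.
Tool frame: the origin (TCP) lies on the centre line of the jaws, within the pads' length; the fingertips stand ahead of it and the grasp point (between the pads) is the TCP (manip.tip_reach is the z of the fingertips in the tool frame, in mm); z points along the fingers, y is the direction in which the jaws open and shut (so a half turn about z gives the same grasp; the last joint's range is limited). The gripper opens to 94 mm and grips with 3 to 60 N. Pads are 16 mm wide; open, the fingers measure 119 mm over their backs; the gripper's body (75 mm by 177 mm) begins 78 mm behind the grasp point.
Start: joints at [-1.225, 0.3, 1.521, -0, 1.321, -0.067], TCP at [220.639, -503.793, 192.346] pointing down, gripper open.
Joint ranges: [-3.03, 3.03], [-0.79, 2.21], [0.23, 2.52], [-1.04, 4.18], [0, 3.07], [-2.55, 2.55]. Speed limits (rad/s): [2.22, 2.22, 2.57, 3.14, 3.14, 3.14].

### API

Orientations are given as [roll, pitch, yaw] about the fixed x, y, z axes, in that order (R = Rz(yaw) Ry(pitch) Rx(roll)).
In Python, from cell import manip, camera, search_frame, masks_of, tip_of gives the robot as it stands.
- The arm moves only by the tool send_rows, never from a script. Its argument "plan" is a list of rows, each an object with "travel": the shift along the tool's x, y, z in mm, a list of three; "delta_rot": the turn, a rotation vector about the tool's x, y, z in degrees, a list of three; "fingers": the gripper's target within -1 to 1 (shut at 1, half-way at 0, fully open at -1). In form: [{"travel": [dx, dy, dz], "delta_rot": [wx, wy, wz], "fingers": fingers}, ...]. A call has 1 to 20 rows; each row shifts and turns the commanded pose from where the row before left it, along the tool's axes as they then stand; what a row does not reach is not made up. A row lasts 1/8 s, in which the tool goes at most 62.5 mm and 10.7 degrees, less where a joint would pass 70% of its speed; a pose out of reach is approached as far as the arm can. A call is refused whole if a number of a shift passes 62.5 or a number of a turn 10.7, either way. A call with a gripper value outside its range is refused whole. The fingers move at their own pace and stop on an object; "grip_force" is the grip in N (left out, the last holds). Time passes only in rows, so rows that do not move let the fingers close. It gives the time, the measured TCP pose, the force and the opening at its end, in the units of the state.
- manip.read_state(): the state, without advancing time (a new reading comes with each control period).
- camera(name): name is "scene" or "top" or "wrist"; returns a dict with "color" (480x640x3 uint8, red, green, blue), "z_map" (480x640 float32, mm along the optical axis (not along the pixel's ray), 0 where there is no reading), "fov_y" (degrees; the focal length in pixels is half the picture's height over the tangent of half this angle, whatever the lens; pixels are square), "cx", "cy" (the principal point, pixels), "k1" (the pictures are not rectified: a ray, as slopes to the right and down, at radius r is drawn at 1 + k1 r^2 times it, then the intrinsics apply), "world_from_camera" (4x4, takes a point from camera to world coordinates); the wrist camera has in their place "tool_from_camera" (4x4, takes a point from camera to tool coordinates, whose origin is the TCP and whose axes are the flange's). Camera axes: x right, y up, looking along -z (the intrinsics and any distortion apply to the point x, -y, -z); pixel columns grow to the right and rows downward; lengths in mm; the calibration is good to about 2 mm. A picture is of the moment at which its call begins: read the wrist's pose just before it.
- manip.sign_off(): hands the job in, once; it reports no verdict.
Trained networks look in the newest picture that a camera, given by its name, has taken for a name from the list of things; names that differ only in an ending like _2 or _b are one class to them, and where a whole thing is asked for, a point or a joint stands for the part that bears it (a point fixed in the world has none). Each returns a list of dicts, best first, with "confidence" (0 to 1); they miss things now and then, are a little off and sometimes report something else, mostly with a low value. They report only what shows in the picture. A call takes as long as a camera call. They do not tell look-alikes from the thing itself.
- search_frame(name, camera): "at" ([x, y, z] in mm, in the coordinates of the camera as it stood for that picture, good to about 4 mm: the middle of the surface that is visible of it).
- masks_of(name, camera): "region" (480x640 bool, what is visible of it).
- tip_of(name, camera): "at" ([x, y, z] in mm, in the coordinates of the camera as it stood for that picture, good to about 4 mm: a listed point, or the origin of a listed thing).
The state is a dict: "clock": time; "joints": joint angles; "qd": joint speeds; "effort": joint torques, N m; "eef_pos": TCP position; "eef_rot": TCP orientation; "wrist_force": force on the tool from outside, world axes, zero at the start; "moment": the same for the moment, N m; "finger_gap": finger opening in mm.
Only numpy, scipy, OpenCV 4.12 (cv2) and the standard library are available. Lean on these libraries where they do the work, as an engineer would, in place of code of your own. Each camera call takes 0.05 s, during which the arm holds its last target. There are 200 camera calls.

## Working session

There is one attempt and no reset: what is moved stays moved. The work goes in short steps, Python scripts to look and compute and a tool call to move; the robot and the scene stay as the last step left them, time stands still between calls to the robot, and variables do not carry over. Pictures are saved under pics/ and viewed, about 8 in all and at most 12, crops included, and the job is handed in when it is done.

Besides the shell and the picture viewer there is one more tool, called after "Emit:" by a JSON object that holds its "op" and its "data", one argument or row to a line. send_rows: Moves the arm, as the interface text tells. Its arguments: {"type":"object","properties":{"plan":{"type":"array"},"grip_force":{"type":"number"}},"required":["plan"]}

```bash
mkdir -p pics; ls
cat > h.py <<'E'
import numpy as np, cv2
from cell import manip, camera, search_frame, masks_of, tip_of
from scipy.spatial.transform import Rotation as Ro
def f_of(c): return 240/np.tan(np.radians(c['fov_y'])/2)
def wfc(c,st=None):
    if 'world_from_camera' in c: return np.array(c['world_from_camera'])
    T=np.eye(4);T[:3,:3]=Ro.from_euler('xyz',st['eef_rot']).as_matrix();T[:3,3]=st['eef_pos']
    return T@np.array(c['tool_from_camera'])
def tow(T,p): return T[:3,:3]@np.asarray(p)+T[:3,3]
def cloud(c,T):
    f=f_of(c);v,u=np.mgrid[0:480,0:640]
    K=np.array([[f,0,c['cx']],[0,f,c['cy']],[0,0,1.]])
    xy=cv2.undistortPoints(np.stack([u.ravel(),v.ravel()],1).astype(np.float64)[:,None],K,np.array([c['k1'],0,0,0.]))[:,0]
    z=c['z_map'].ravel().astype(float)
    P=np.stack([xy[:,0]*z,-xy[:,1]*z,-z],1)@T[:3,:3].T+T[:3,3]
    P[z==0]=np.nan
    return P.reshape(480,640,3)
def proj(c,T,p):
    q=np.linalg.inv(T)@np.append(p,1);a,b=q[0]/-q[2],-q[1]/-q[2];s=1+c['k1']*(a*a+b*b);f=f_of(c)
    return c['cx']+f*a*s,c['cy']+f*b*s
E
cat > a.py <<'E'
from h import *
for n in ['scene','top']:
    c=camera(n);T=wfc(c);cv2.imwrite(f'pics/{n}0.png',c['color'][:,:,::-1]);np.savez(f'{n}0.npz',P=cloud(c,T))
    print(n,T[:3,3].round(),c['fov_y'],c['k1'])
    for o in ['plate','print','socket','front_left','front_right','rear_left','rear_right','bay','hood_edge','backstop','brace','pliers','spare','mouse','canister','calliper','tray']:
        print(o,[(tow(T,d['at']).round().astype(int).tolist(),round(d['confidence'],2),[int(x) for x in proj(c,T,tow(T,d['at']))]) for d in tip_of(o,n)])
print(manip.read_state()); print(manip.tip_reach)
E
python3 a.py
```

```text
pics
scene [ -46.  377. 1317.] 52.69308478476588 -0.054812687917302934
plate [([293, 237, 0], 0.91, [283, 372]), ([553, 45, 4], 0.62, [287, 265]), ([645, -418, 1], 0.52, [384, 176])]
print [([555, 54, 33], 0.87, [284, 262]), ([298, 233, 36], 0.83, [282, 366])]
socket [([504, 55, 2], 0.63, [294, 279]), ([285, 185, -2], 0.61, [300, 363]), ([610, 129, 21], 0.26, [253, 263])]
front_left [([225, 296, 18], 0.92, [278, 404])]
front_right [([386, 269, 16], 0.95, [254, 349]), ([605, -29, 21], 0.7, [297, 238])]
rear_left [([507, 132, 18], 0.82, [271, 290]), ([208, 201, 18], 0.81, [312, 388]), ([744, 195, 170], 0.26, [203, 217])]
rear_right [([503, -30, 19], 0.75, [317, 262]), ([359, 169, 22], 0.56, [290, 336]), ([657, 397, 5], 0.26, [168, 302]), ([646, -416, -2], 0.25, [383, 176])]
bay []
hood_edge [([570, 60, 161], 0.63, [277, 237])]
backstop []
brace [([745, 192, 169], 0.72, [203, 217])]
pliers [([601, 254, -1], 0.61, [220, 291])]
spare [([584, -159, 4], 0.85, [335, 225]), ([740, 192, 171], 0.37, [204, 217])]
mouse [([358, 420, 5], 0.93, [212, 391]), ([586, -160, 4], 0.43, [334, 224])]
canis
[... 1344 characters left out ...]
[657, 397, -1], 0.57, [139, 211])]
{'clock': 1.8, 'joints': array([-1.22462234e+00,  2.99937915e-01,  1.52100947e+00,  1.34697207e-05,
        1.32067721e+00, -6.65798444e-02]), 'qd': array([ 0.00019033,  0.00032774,  0.00079965,  0.00151772, -0.00070734,
        0.00075757]), 'effort': array([ 3.49777406e-05, -5.31658208e+01, -3.52915084e+01,  7.08405976e-02,
        2.13061814e-02, -2.23145287e-05]), 'eef_pos': array([ 220.63139128, -503.79814467,  192.32076421]), 'eef_rot': array([-3.14156166e+00, -1.51463903e-05,  4.12750495e-01]), 'wrist_force': array([ 0.16672338, -0.07701304, -0.35264952]), 'moment': array([ 0.02958954, -0.02603056,  0.01236872]), 'finger_gap': 94.18406121449406}
19.0
```

```bash
python3 -c "
import cv2
a=cv2.imread('pics/top0.png')
cv2.imwrite('pics/top0c.png',cv2.resize(a[110:410,90:490],None,fx=2,fy=2,interpolation=cv2.INTER_CUBIC))
a=cv2.imread('pics/scene0.png')
cv2.imwrite('pics/scene0c.png',cv2.resize(a[150:420,130:430],None,fx=2.2,fy=2.2,interpolation=cv2.INTER_CUBIC))
"
```

```text
(no output)
```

View pics/top0c.png

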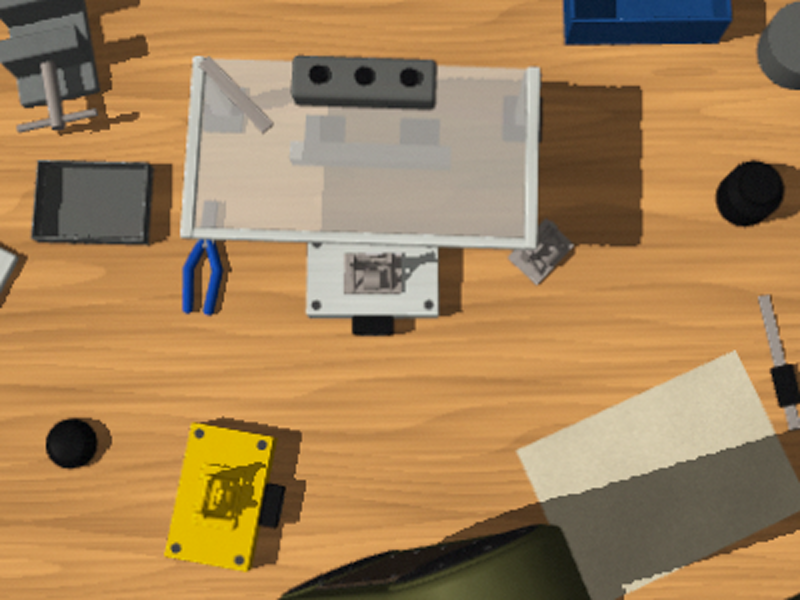

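View pics/scene0c.png

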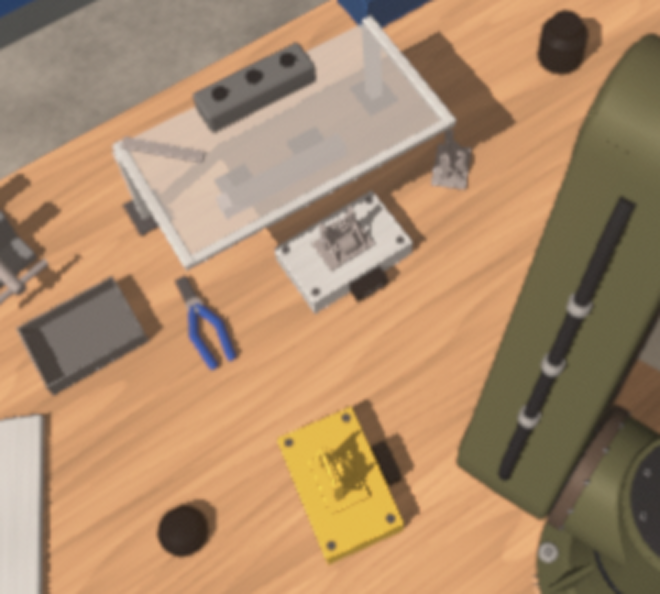

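The top crop shows the silver plate at (372,280), with its black socket on the robot side at (372,325). It is partly at the hood's entry edge, which runs from (182,236) to (535,245). The yellow slab at (220,497) is the look-alike; the aluminium one, square to the bay with its socket facing back, fits the description. Next I'll measure the bay and the plate.

```bash
cat > b.py <<'E'
from h import *
P=np.load('top0.npz')['P']; S=np.load('scene0.npz')['P']
for n,Q in [('top',P),('scene',S)]:
    x,y,z=Q[...,0],Q[...,1],Q[...,2]
    m=(z>150)&(z<200)&(x>530)&(x<800)&(y>-150)&(y<280)
    print(n,'hood-high pts',m.sum())
    # front edge of rail: for each y bin min x
    e=[]
    for yy in range(-110,230,10):
        k=m&(abs(y-yy)<5)
        if k.sum()>3: e.append((yy,np.percentile(x[k],3),np.median(z[k])))
    e=np.array(e)
    p=np.polyfit(e[:,1-1],e[:,1],1); print('rail x=%.4f*y+%.1f'%tuple(p),'z',np.median(e[:,2]),'res',np.abs(np.polyval(p,e[:,0])-e[:,1]).max(),
     'yrange',np.percentile(y[m],[.5,99.5]), 'x max',np.percentile(x[m],99.5))
    b=(z>22)&(z<40)&(x>660)&(x<780)&(y>-80)&(y<200)
    print('backstop pts',b.sum()); 
    if b.sum()>20:
        e=[]
        for yy in range(-60,190,10):
            k=b&(abs(y-yy)<5)
            if k.sum()>1: e.append((yy,round(float(x[k].min()),1)))
        print(e)
    pl=(z>30)&(z<42)&(x>480)&(x<660)&(y>-50)&(y<150)
    pts=np.stack([x[pl],y[pl]],1).astype(np.float32); r=cv2.minAreaRect(pts); print('plate',pl.sum(),r,np.median(z[pl]))
    print('socket',[np.percentile(a[(z>24)&(z<34)&(x<505)&(x>470)&(y>0)&(y<110)],[1,99]) for a in (x,y)])
E
python3 b.py
```

```text
top hood-high pts 14571
rail x=0.0494*y+567.7 z 165.94390350112894 res 1.796754708157664 yrange [-142.68217926  250.4127006 ] x max 778.521563302791
backstop pts 0
plate 1906 ((536.7532958984375, 49.91020584106445), (160.48477172851562, 109.73705291748047), 87.35755157470703) 36.60760760093558
socket [array([482.68701536, 504.86309702]), array([ 6.58069113, 75.32385639])]
scene hood-high pts 8154
rail x=0.0524*y+565.2 z 165.90709995689974 res 1.202618109435889 yrange [-141.26151169  251.49410812] x max 780.0281324638106
backstop pts 0
plate 1318 ((543.83349609375, 50.71253967285156), (161.02603149414062, 125.31407165527344), 89.64157104492188) 36.159268689673354
socket [array([481.52261306, 504.81999702]), array([ 3.99670759, 97.12144002])]
```

Emit:
{"op": "send_rows", "data": {
  "plan": [
    {"travel":[0,0,0],"delta_rot":[0,0,8.8],"fingers":1},
    {"travel":[0,0,0],"delta_rot":[0,0,8.8],"fingers":1},
    {"travel":[0,0,0],"delta_rot":[0,0,8.8],"fingers":1},
    {"travel":[15,-50,0],"delta_rot":[0,0,0],"fingers":1},
    {"travel":[15,-50,0],"delta_rot":[0,0,0],"fingers":1},
    {"travel":[15,-50,0],"delta_rot":[0,0,0],"fingers":1},
    {"travel":[15,-50,0],"delta_rot":[0,0,0],"fingers":1},
    {"travel":[15,-50,0],"delta_rot":[0,0,0],"fingers":1},
    {"travel":[15,-50,0],"delta_rot":[0,0,0],"fingers":1},
    {"travel":[15,-50,0],"delta_rot":[0,0,0],"fingers":1},
    {"travel":[15,-50,0],"delta_rot":[0,0,0],"fingers":1},
    {"travel":[15,-50,0],"delta_rot":[0,0,0],"fingers":1},
    {"travel":[15,-50,0],"delta_rot":[0,0,0],"fingers":1},
    {"travel":[15,-50,0],"delta_rot":[0,0,0],"fingers":1},
    {"travel":[0,-50,0],"delta_rot":[0,0,0],"fingers":1},
    {"travel":[0,-20,0],"delta_rot":[0,9,0],"fingers":1},
    {"travel":[0,0,0],"delta_rot":[0,9,0],"fingers":1},
    {"travel":[0,0,0],"delta_rot":[0,9,0],"fingers":1},
    {"travel":[0,0,0],"delta_rot":[0,9,0],"fingers":1},
    {"travel":[0,0,0],"delta_rot":[0,9,0],"fingers":1}
  ]
}}

```text
clock: 4.3
eef_pos: [415.3, 107.1, 192.9]
eef_rot: [3.141, -0.778, -0.049]
wrist_force: [1.0, -0.6, -0.2]
finger_gap: 0.1
```

```bash
cat >> h.py <<'E'
def tcp():
    s=manip.read_state();R=Ro.from_euler('xyz',s['eef_rot']).as_matrix();return s,np.array(s['eef_pos']),R
def show(tgt=None):
    s,p,R=tcp(); print('t',round(s['clock'],2),'p',p.round(1),'z',R[:,2].round(3),'y',R[:,1].round(3),'F',np.round(s['wrist_force'],1),'gap',round(s['finger_gap'],1),'j',np.round(s['joints'],2))
    if tgt is not None: print('to target, tool axes',(R.T@(np.array(tgt)-p)).round(1))
E
python3 - <<'E'
from h import *
show([455,107,40])
c=camera('top');T=wfc(c);cv2.imwrite('pics/top1.png',cv2.resize(c['color'][110:410,90:490,::-1],None,fx=2,fy=2))
E
```

```text
t 4.3 p [415.3 107.1 192.9] z [ 0.701 -0.035 -0.712] y [-0.049 -0.999  0.   ] F [ 1.  -0.6 -0.2] gap 0.1 j [ 0.35 -0.35  2.35 -0.63  0.48  2.43]
to target, tool axes [-79.1  -1.9 136.7]
```

View pics/top1.png

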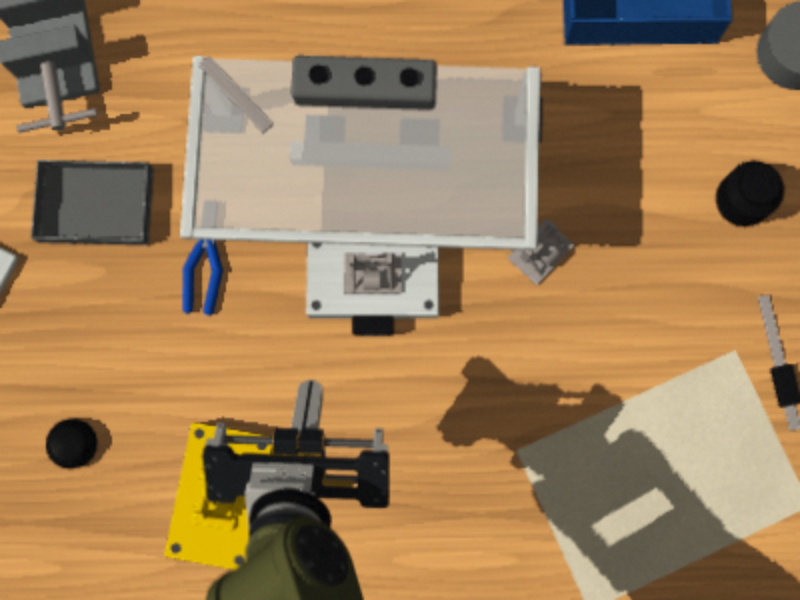

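```bash
cat >> h.py <<'E'
def Rt(yaw,lean): return Ro.from_euler('z',yaw)*Ro.from_euler('y',-np.radians(lean))*Ro.from_euler('x',np.pi)
def plan(pos,yaw,lean,n):
    s,p,R=tcp(); R=Ro.from_matrix(R); G=Rt(yaw,lean); pos=np.array(pos,float)
    rv=(R.inv()*G).as_rotvec(degrees=True).round(0 if 0 else 1); w=(rv/n).round(1); q=R; p0=p.copy()
    for i in range(n):
        d=q.inv().apply(p0+(pos-p0)*(i+1)/n-p).round(1); p=p+q.apply(d); q=q*Ro.from_rotvec(w,degrees=True)
        print(d.tolist(),w.tolist())
E
python3 - <<'E'
from h import *
print(Rt(-.049,44.6).as_matrix()[:,2])
plan([450,103,120],.214,32,4)
q=Rt(.214,32); print('down', q.inv().apply([22,0,-90]).round(1))
E
```

```text
[ 0.70131029 -0.03439173 -0.71202605]
[-6.1, 0.4, 19.0] [2.4, -3.2, -3.0]
[-5.1, 0.8, 19.2] [2.4, -3.2, -3.0]
[-4.1, 1.5, 19.5] [2.4, -3.2, -3.0]
[-3.1, 2.1, 19.6] [2.4, -3.2, -3.0]
down [-29.5   4.7  87.7]
```

Emit:
{"op": "send_rows", "data": {
  "plan": [
    {"travel":[-6,0,19],"delta_rot":[2.4,-3.2,-3.0],"fingers":1},
    {"travel":[-5,1,19],"delta_rot":[2.4,-3.2,-3.0],"fingers":1},
    {"travel":[-4,1.5,19.5],"delta_rot":[2.4,-3.2,-3.0],"fingers":1},
    {"travel":[-3,2,19.5],"delta_rot":[2.4,-3.2,-3.0],"fingers":1},
    {"travel":[-7.5,1,22],"delta_rot":[0,0,0],"fingers":1},
    {"travel":[-7.5,1,22],"delta_rot":[0,0,0],"fingers":1},
    {"travel":[-7.5,1,22],"delta_rot":[0,0,0],"fingers":1},
    {"travel":[-7.5,1,22],"delta_rot":[0,0,0],"fingers":1},
    {"travel":[0,0,0],"delta_rot":[0,0,0],"fingers":1}
  ]
}}

```text
clock: 5.48
eef_pos: [471.0, 104.0, 30.4]
eef_rot: [-3.139, -0.547, 0.212]
wrist_force: [0.0, -0.5, 1.0]
finger_gap: 0.3
```

```bash
cat > look.py <<'E'
import sys
from h import *
B=np.array([650,56.]); by=-.05
def bayf(p):
    d=np.array(p[:2])-B; c,s=np.cos(by),np.sin(by); return np.array([c*d[0]+s*d[1],-s*d[0]+c*d[1]])
loc=dict(front_left=(50,80),front_right=(50,-80),rear_left=(-50,80),rear_right=(-50,-80),plate=(0,0),socket=(-50,0),print=(0,0))
def look(guess):
    got=[]
    for n in ['top','scene']:
        c=camera(n);T=wfc(c)
        for o in loc:
            for d in tip_of(o,n):
                w=tow(T,d['at'])
                if d['confidence']>.4: got.append((o,w[:2]))
    g=np.array(guess,float)
    gw=np.array([650,56])+Ro.from_euler('z',by).as_matrix()[:2,:2]@g[:2]; th=g[2]+by
    A=np.r_[gw,th]
    for it in range(3):
        r=15 if it else 35
        L=[];W=[]
        for o,w in got:
            R=Ro.from_euler('z',A[2]).as_matrix()[:2,:2]; e=A[:2]+R@np.array(loc[o])
            if np.linalg.norm(e-w)<r: L.append(loc[o]);W.append(w)
        L=np.array(L,float);W=np.array(W)
        lc,wc=L.mean(0),W.mean(0);a=L-lc;b=W-wc
        th=np.arctan2((a[:,0]*b[:,1]-a[:,1]*b[:,0]).sum(),(a*b).sum()); R=Ro.from_euler('z',th).as_matrix()[:2,:2]
        A=np.r_[wc-R@lc,th]
    res=np.linalg.norm(W-(A[:2]+L@R.T),axis=1)
    print('plate world',A[:2].round(1),'bay xy',bayf(A).round(1),'rel yaw deg',round(np.degrees(A[2]-by),1),'n',len(L),'rms',res.std().round(1),res.max().round(1))
    return A
if __name__=='__main__':
    show(); A=look([float(a) for a in sys.argv[1:4]])
    R=Ro.from_euler('z',A[2]).as_matrix()[:2,:2]
    for s in (56,-56): print('face pt',s,(A[:2]+R@np.array([-50,s])).round(1))
E
python3 look.py -96 -8 0.03
```

```text
t 5.47 p [471.  104.   30.4] z [ 0.508  0.112 -0.854] y [ 0.211 -0.977 -0.002] F [ 0.  -0.5  1. ] gap 0.3 j [0.11 0.17 2.26 0.33 0.17 1.15]
plate world [554.5  50.3] bay xy [-95.1 -10.5] rel yaw deg 2.1 n 15 rms 1.8 7.6
face pt 56 [505.3 106.9]
face pt -56 [503.8  -5.1]
```

```bash
cat >> h.py <<'E'
def adv(d,yaw,lean,n,dy=0,z=30):
    s,p,R=tcp(); c,sn=np.cos(-.05),np.sin(-.05)
    plan([p[0]+c*d-sn*dy,p[1]+sn*d+c*dy,z],yaw,lean,n)
E
python3 - <<'E'
from h import *
adv(16,.1,32,4); q=Rt(.1,32); print(q.inv().apply([4*.9987,-.2,0]).round(2))
E
```

```text
[3.1, 1.0, 2.4] [-0.9, 0.1, 1.4]
[3.1, 1.0, 2.3] [-0.9, 0.1, 1.4]
[3.1, 0.8, 2.4] [-0.9, 0.1, 1.4]
[3.1, 0.7, 2.5] [-0.9, 0.1, 1.4]
[3.35 0.6  2.1 ]
```

Emit:
{"op": "send_rows", "data": {
  "plan": [
    {"travel":[3.1,1.0,2.4],"delta_rot":[-0.9,0,1.4],"fingers":1},
    {"travel":[3.1,1.0,2.4],"delta_rot":[-0.9,0,1.4],"fingers":1},
    {"travel":[3.1,0.8,2.4],"delta_rot":[-0.9,0,1.4],"fingers":1},
    {"travel":[3.1,0.7,2.4],"delta_rot":[-0.9,0,1.4],"fingers":1},
    {"travel":[3.3,0.6,2.1],"delta_rot":[0,0,0],"fingers":1},
    {"travel":[3.3,0.6,2.1],"delta_rot":[0,0,0],"fingers":1},
    {"travel":[3.3,0.6,2.1],"delta_rot":[0,0,0],"fingers":1}
  ]
}}

```text
clock: 7.15
eef_pos: [499.3, 102.4, 29.7]
eef_rot: [3.14, -0.55, 0.098]
wrist_force: [0.9, 0.7, 0.2]
finger_gap: 0.3
```

```bash
python3 look.py -93 -9 -0.02
```

```text
t 7.15 p [499.3 102.4  29.7] z [ 0.521  0.049 -0.852] y [ 0.097 -0.995  0.001] F [0.9 0.7 0.2] gap 0.3 j [ 0.15  0.23  2.19 -0.15  0.17  1.76]
plate world [555.3  51.2] bay xy [-94.3  -9.5] rel yaw deg 2.4 n 13 rms 1.1 5.0
face pt 56 [505.8 107.6]
face pt -56 [504.9  -4.3]
```

Emit:
{"op": "send_rows", "data": {
  "plan": [
    {"travel":[3.3,0.6,2.1],"delta_rot":[0,0,0],"fingers":1},
    {"travel":[3.3,0.6,2.1],"delta_rot":[0,0,0],"fingers":1}
  ]
}}

```text
clock: 8.2
eef_pos: [507.4, 102.1, 29.6]
eef_rot: [3.14, -0.551, 0.098]
wrist_force: [0.6, 0.2, -0.3]
finger_gap: 0.2
```

Run:
```python
from h import *
show()
c=camera('wrist');print(c['fov_y']);cv2.imwrite('pics/w1.png',c['color'][:,:,::-1])
c=camera('top');a=c['color'][200:300,210:350,::-1];cv2.imwrite('pics/t2.png',cv2.resize(a,None,fx=5,fy=5,interpolation=cv2.INTER_CUBIC))
```

```text
t 8.2 p [507.4 102.1  29.6] z [ 0.521  0.049 -0.852] y [ 0.097 -0.995  0.001] F [ 0.6  0.2 -0.3] gap 0.2 j [ 0.14  0.24  2.17 -0.14  0.18  1.74]
59.0941164084447
```

View pics/t2.png

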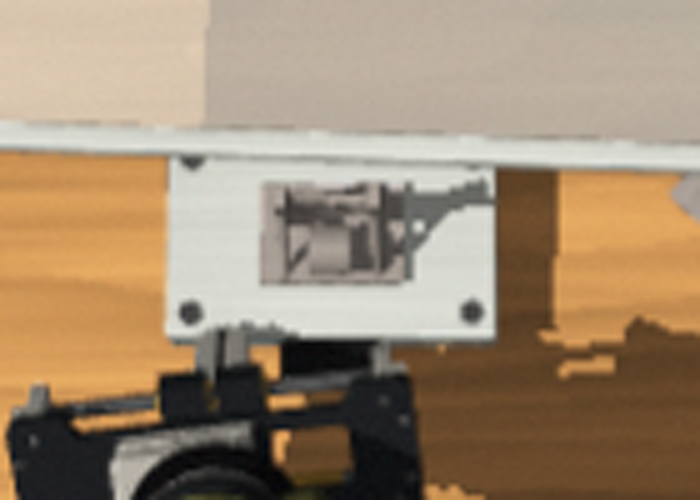

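View pics/w1.png

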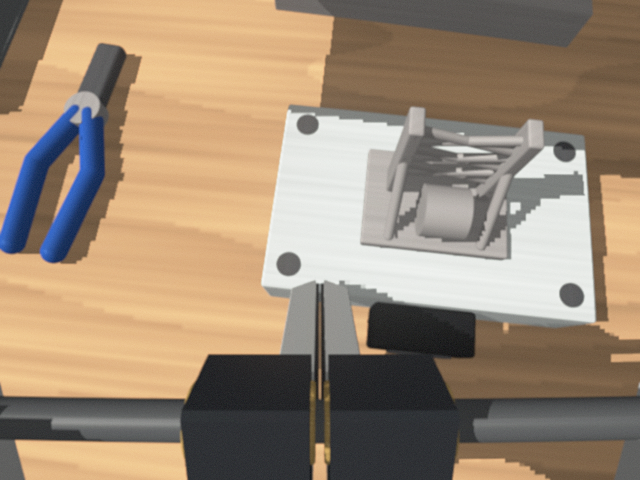

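Emit:
{"op": "send_rows", "data": {
  "plan": [
    {"travel":[2.5,-2.0,1.6],"delta_rot":[0,0,0],"fingers":1},
    {"travel":[2.5,-2.0,1.6],"delta_rot":[0,0,0],"fingers":1},
    {"travel":[2.5,0.4,1.6],"delta_rot":[0,0,0],"fingers":1}
  ]
}}

```text
clock: 8.68
eef_pos: [515.7, 106.7, 29.4]
eef_rot: [3.14, -0.551, 0.098]
wrist_force: [0.2, 1.0, 0.8]
finger_gap: 0.6
```

```bash
python3 look.py -90 -9 -0.02
```

```text
t 8.68 p [515.7 106.7  29.4] z [ 0.521  0.049 -0.852] y [ 0.097 -0.995  0.001] F [0.2 1.  0.8] gap 0.6 j [ 0.15  0.26  2.15 -0.16  0.19  1.77]
plate world [555.   50.7] bay xy [-94.6 -10.1] rel yaw deg 2.4 n 13 rms 1.2 5.5
face pt 56 [505.4 107. ]
face pt -56 [504.6  -5. ]
```

Run:
```python
from h import *
show()
s=manip.read_state();c=camera('wrist');T=wfc(c,s);P=cloud(c,T);C=np.linalg.inv(T)
for (u,v) in [(300,250),(280,255),(500,290),(100,300),(300,287),(335,287),(312,295),(340,295),(300,330),(345,330),(420,330)]:
    w=P[v,u]; Rm=Ro.from_euler('xyz',s['eef_rot']).as_matrix(); print((u,v),w.round(1),'tool',(Rm.T@(w-s['eef_pos'])).round(1),c['color'][v,u])
cv2.imwrite('pics/w2.png',c['color'][:,:,::-1])
x,y,z=P[...,0],P[...,1],P[...,2]
m=(z>33)&(z<39)&(x>480)&(x<660)&(y>-60)&(y<160)
r=cv2.minAreaRect(np.stack([x[m],y[m]],1).astype(np.float32));print(m.sum(),r,x[m].min())
T0=np.array(c['tool_from_camera']);print(T0.round(2))
c=camera('top');P=cloud(c,wfc(c));x,y,z=P[...,0],P[...,1],P[...,2]
for yy in (-20,0,20,140): k=(abs(y-yy)<8)&(z>32)&(z<40)&(x>480)&(x<570); print(yy,k.sum(), x[k].min() if k.sum() else None)
m=(x>480)&(x<540)&(y>85)&(y<125)
for v,u in list(zip(*np.where(m)))[::6]: print(u,v,P[v,u].round(0),c['color'][v,u],end=';')
```

```text
t 9.47 p [515.5 106.5  29.4] z [ 0.521  0.049 -0.852] y [ 0.097 -0.995  0.001] F [-0.4 -0.5  0. ] gap 0.6 j [ 0.15  0.26  2.15 -0.16  0.18  1.77]
(300, 250) [531.5 117.5  35.5] tool [17.7 -9.4  3.7] [230 232 230]
(280, 255) [528.2 126.9  35.3] tool [ 15.5 -19.1   2.6] [234 236 233]
(500, 290) [521.   21.1  36.6] tool [ 1.3 85.5 -7.5] [233 236 233]
(100, 300) [500.9 228.9  -1.6] tool [ -18.4 -123.3   24.9] [228 184 134]
(300, 287) [511.  114.6  51.8] tool [  8.6  -8.4 -21.1] [150 151 148]
(335, 287) [512.1  99.5  54. ] tool [  9.4   6.7 -23. ] [154 154 150]
(312, 295) [507.  108.8  59.7] tool [  8.7  -3.1 -30.1] [149 149 145]
(340, 295) [507.8  97.3  61.3] tool [  9.4   8.5 -31.6] [148 150 146]
(300, 330) [490.8 110.9  86.2] tool [  9.1  -6.7 -61. ] [153 151 148]
(345, 330) [492.3  95.5  85.6] tool [  8.8   8.8 -60.5] [145 147 141]
(420, 330) [499.4  56.8  29.6] tool [-17.7  47.9 -11. ] [32 33 34]
40997 ((551.026123046875, 49.185359954833984), (160.9315948486328, 103.73553466796875), 89.3773193359375) 499.7637248468375
[[-0.0000e+00  9.6000e-01  2.7000e-01  7.9180e+01]
 [ 1.0000e+00  
[... 1476 characters left out ...]
2.  91.  39.] [108 108 106];249 265 [506. 113.  67.] [124 122 116];255 265 [505.  99.  68.] [124 122 115];261 265 [510.  87.  32.] [107 109 105];251 266 [503. 108.  68.] [83 83 78];257 266 [503.  94.  69.] [98 97 91];247 267 [500. 117.  75.] [129 129 122];253 267 [499. 103.  78.] [117 114 108];259 267 [506.  92.  27.] [92 92 88];250 268 [497. 109.  80.] [116 115 108];256 268 [496.  95.  87.] [117 115 108];262 268 [505.  86.  12.] [87 87 84];252 269 [494. 105.  81.] [41 42 39];258 269 [485.  85. 147.] [56 54 53];248 270 [484. 108. 147.] [74 73 70];255 270 [482.  92. 155.] [29 29 30];241 271 [482. 123. 146.] [92 67 42];247 271 [481. 110. 151.] [25 27 27];262 271 [499.  87.   0.] [214 154  90];
```

View pics/w2.png

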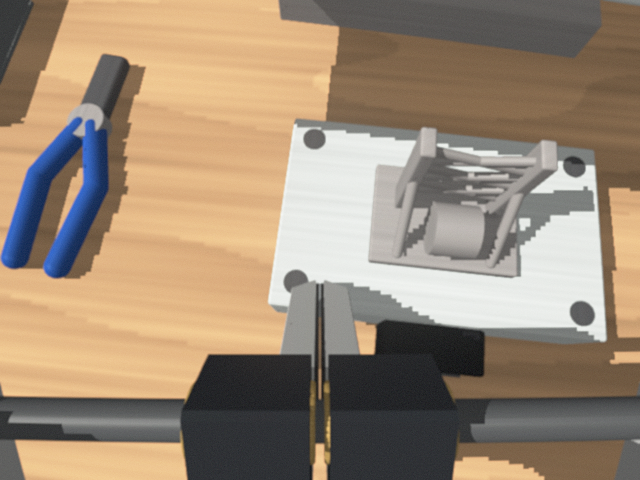

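Run:
```python
from h import *
s=manip.read_state();c=camera('wrist');T=wfc(c,s);P=cloud(c,T)
Rm=Ro.from_euler('xyz',s['eef_rot']).as_matrix(); Q=(P-s['eef_pos'])@Rm
for v in range(278,300,2): print(v,Q[v,300].round(1),Q[v,335].round(1))
for u in (250,400,320,100,600):
  print(u,[(v,Q[v,u].round(0).tolist()) for v in range(350,480,16)])
c=camera('scene');P=cloud(c,wfc(c));Q2=(P-s['eef_pos'])@Rm
m=(abs(Q2[...,1])<100)&(Q2[...,2]>-260)&(Q2[...,2]<5)&(abs(Q2[...,0])<70)&(P[...,2]>42)
for z in range(-250,0,15):
    k=m&(abs(Q2[...,2]-z)<8)
    if k.sum()>3: print(z,k.sum(),'x',np.percentile(Q2[...,0][k],[2,98]).round(),'y',np.percentile(Q2[...,1][k],[2,98]).round())
```

```text
278 [ 6.5 -9.2 -4.8] [ 6.3  7.4 -4.4]
280 [ 5.4 -9.2 -4.6] [ 5.1  7.4 -3.9]
282 [ 4.9 -9.1 -5.9] [ 4.6  7.4 -5.2]
284 [ 4.  -9.1 -6.2] [  9.2   6.9 -19. ]
286 [  9.3  -8.4 -21.7] [  8.9   6.8 -20.8]
288 [  8.7  -8.4 -22.5] [  9.1   6.7 -23.4]
290 [  9.   -8.2 -25.4] [  8.7   6.7 -24.7]
292 [  8.6  -8.2 -26.5] [  8.9   6.6 -27.3]
294 [  8.7  -8.1 -28.9] [  8.6   6.5 -28.7]
296 [  8.8  -8.  -31.2] [  8.4   6.5 -30.4]
298 [  8.9  -7.9 -33.4] [  9.2   6.3 -34.1]
250 [(350, [-41.0, -37.0, 10.0]), (366, [33.0, -13.0, -121.0]), (382, [33.0, -13.0, -125.0]), (398, [33.0, -12.0, -130.0]), (414, [33.0, -11.0, -134.0]), (430, [30.0, -12.0, -134.0]), (446, [27.0, -12.0, -135.0]), (462, [23.0, -12.0, -134.0]), (478, [21.0, -12.0, -135.0])]
400 [(350, [-26.0, 38.0, -16.0]), (366, [33.0, 16.0, -120.0]), (382, [32.0, 15.0, -125.0]), (398, [33.0, 14.0, -130.0]), (414, [33.0, 13.0, -134.0]), (430, [30.0, 13.0, -135.0]), (446, [26.0, 14.0, -134.0]), (462, [23.0, 14.0, -134.0]), (478, [19.0, 14.0, -134.0])]
320 [(350, [-41.0, 0.0, 10.0]), (366, [-48.0, 0.0, 6.0]), (382, [-55.0, 0.0, 1.0]), (398, [-62.0,
[... 438 characters left out ...]
0, [-41.0, 153.0, 9.0]), (366, [-49.0, 152.0, 5.0]), (382, [-57.0, 152.0, 2.0]), (398, [27.0, 54.0, -124.0]), (414, [27.0, 52.0, -128.0]), (430, [24.0, 52.0, -129.0]), (446, [-83.0, 145.0, -16.0]), (462, [-89.0, 144.0, -20.0]), (478, [-96.0, 143.0, -24.0])]
-250 30 x [-6. 37.] y [-59.   9.]
-235 22 x [24. 36.] y [-27.   3.]
-220 16 x [22. 36.] y [-30.  12.]
-205 98 x [18. 39.] y [-40.  21.]
-190 25 x [15. 36.] y [-42. -15.]
-175 15 x [-16.  21.] y [-42. -38.]
-160 287 x [-29.  35.] y [-89.  71.]
-145 319 x [-29.  35.] y [-89.  78.]
-130 136 x [22. 36.] y [-78.  72.]
-115 18 x [25. 36.] y [-79.  77.]
-40 18 x [62. 69.] y [35. 85.]
-25 88 x [25. 68.] y [36. 84.]
-10 133 x [15. 60.] y [27. 90.]
```

The depth from both cameras shows the real fingertips at tool z ≈ −19, not +19, so they were passing above the plate and have touched nothing. I'll back off, lower the tool and use a lean of about 25° to stay away from the wrist singularity.

Run:
```python
from h import *
plan([490,108,30],.13,25,3); print(Rt(.13,25).inv().apply([0,0,-10]).round(1),'fwd4',Rt(.13,25).inv().apply([3.995,-.2,0]).round(2))
```

```text
[-7.1, -1.3, -4.6] [0.3, -2.2, -0.5]
[-7.2, -1.4, -4.3] [0.3, -2.2, -0.5]
[-7.4, -1.5, -4.0] [0.3, -2.2, -0.5]
[-4.2 -0.   9.1] fwd4 [3.57 0.72 1.66]
```

Emit:
{"op": "send_rows", "data": {
  "plan": [
    {"travel":[-7.1,-1.3,-4.6],"delta_rot":[0.3,-2.2,-0.5],"fingers":1},
    {"travel":[-7.2,-1.4,-4.3],"delta_rot":[0.3,-2.2,-0.5],"fingers":1},
    {"travel":[-7.4,-1.5,-4.0],"delta_rot":[0.3,-2.2,-0.5],"fingers":1},
    {"travel":[-4.2,0,9.1],"delta_rot":[0,0,0],"fingers":1},
    {"travel":[-4.2,0,9.1],"delta_rot":[0,0,0],"fingers":1},
    {"travel":[-4.2,0,9.1],"delta_rot":[0,0,0],"fingers":1},
    {"travel":[3.6,0.7,1.7],"delta_rot":[0,0,0],"fingers":1},
    {"travel":[3.6,0.7,1.7],"delta_rot":[0,0,0],"fingers":1},
    {"travel":[3.6,0.7,1.7],"delta_rot":[0,0,0],"fingers":1},
    {"travel":[3.6,0.7,1.7],"delta_rot":[0,0,0],"fingers":1}
  ]
}}

```text
clock: 10.92
eef_pos: [505.9, 107.3, -0.2]
eef_rot: [-3.141, -0.434, 0.127]
wrist_force: [-5.8, 2.3, 2.4]
finger_gap: 0.4
```

```bash
python3 -c "
from h import *
show()"
```

```text
t 10.93 p [ 5.059e+02  1.073e+02 -2.000e-01] z [ 0.417  0.054 -0.907] y [ 0.127 -0.992 -0.   ] F [-5.8  2.3  2.4] gap 0.4 j [ 0.14  0.33  2.11 -0.02  0.28  1.6 ]
```

Emit:
{"op": "send_rows", "data": {
  "plan": [
    {"travel":[3.6,0.7,1.7],"delta_rot":[0,0,0],"fingers":1},
    {"travel":[3.6,0.7,1.7],"delta_rot":[0,0,0],"fingers":1},
    {"travel":[3.6,0.7,1.7],"delta_rot":[0,0,0],"fingers":1},
    {"travel":[3.6,0.7,1.7],"delta_rot":[0,0,0],"fingers":1},
    {"travel":[3.6,0.7,1.7],"delta_rot":[0,0,0],"fingers":1},
    {"travel":[3.6,0.7,1.7],"delta_rot":[0,0,0],"fingers":1},
    {"travel":[3.6,0.7,1.7],"delta_rot":[0,0,0],"fingers":1}
  ]
}}

```text
clock: 11.8
eef_pos: [534.2, 106.1, -0.4]
eef_rot: [-3.141, -0.434, 0.127]
wrist_force: [-4.1, 3.4, 1.7]
finger_gap: 0.3
```

```bash
python3 look.py -84 -10 -0.2
```

```text
t 11.8 p [ 5.342e+02  1.061e+02 -4.000e-01] z [ 0.417  0.054 -0.907] y [ 0.127 -0.992 -0.   ] F [-4.1  3.4  1.7] gap 0.3 j [ 0.13  0.37  2.03 -0.    0.3   1.57]
plate world [574.6  41.1] bay xy [-74.6 -18.6] rel yaw deg -10.6 n 11 rms 1.1 4.8
face pt 56 [539.  107.2]
face pt -56 [512.9  -1.7]
```

Emit:
{"op": "send_rows", "data": {
  "plan": [
    {"travel":[3.6,0.7,1.7],"delta_rot":[0,0,0],"fingers":1},
    {"travel":[3.6,0.7,1.7],"delta_rot":[0,0,0],"fingers":1}
  ]
}}

```text
clock: 12.85
eef_pos: [542.3, 105.7, -0.5]
eef_rot: [-3.141, -0.434, 0.127]
wrist_force: [-5.6, 3.6, 3.1]
finger_gap: 0.4
```

```bash
cat > mk.py <<'E'
# plate pose from image contours: silver plate's back edge in colour of the top camera + optional png
import sys
from h import *
c=camera('top');T=wfc(c);cv2.imwrite('pics/'+sys.argv[1],cv2.resize(c['color'][180:300,190:350,::-1],None,fx=5,fy=5,interpolation=cv2.INTER_CUBIC))
E
python3 look.py -73 -18 -0.22; python3 mk.py t3.png
```

```text
t 12.85 p [ 5.423e+02  1.057e+02 -5.000e-01] z [ 0.418  0.054 -0.907] y [ 0.127 -0.992 -0.   ] F [-5.6  3.6  3.1] gap 0.4 j [0.13 0.39 2.01 0.   0.31 1.57]
plate world [579.5  38.7] bay xy [-69.6 -20.8] rel yaw deg -14.2 n 9 rms 2.0 7.0
face pt 56 [548.1 106.9]
face pt -56 [ 5.153e+02 -2.000e-01]
```

View pics/t3.png

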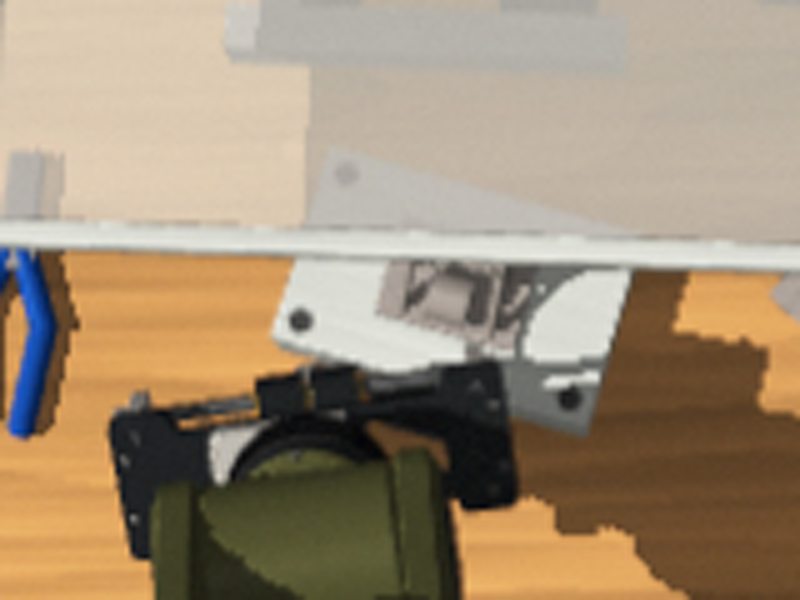

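Swing 1 is done. The picture shows the plate turned right, with its rear corners at (272,340) and (587,432), which is about 14° relative to the rail. Now I'll go round behind the socket to the right end.

Run:
```python
from h import *
s,p,R=tcp()
q=Ro.from_matrix(R); print('back',q.inv().apply([-28.6,0,0]).round(1))
import h
def tcp2(): return s,np.array([485,105.7,-.5]),R
h.tcp=tcp2; h.plan([484,-1,0],-.1,26,5); print('fwd4',Rt(-.1,26).inv().apply([3.995,-.2,0]).round(2),Rt(-.1,26).inv().apply([0,4,0]).round(2))
```

```text
back [-25.7  -3.6 -12. ]
[-2.6, 21.1, -1.3] [-1.1, 0.2, 2.3]
[-1.7, 21.3, -0.9] [-1.1, 0.2, 2.3]
[-0.9, 21.3, -0.5] [-1.1, 0.2, 2.3]
[-0.0, 21.4, -0.1] [-1.1, 0.2, 2.3]
[0.8, 21.3, 0.3] [-1.1, 0.2, 2.3]
fwd4 [ 3.59 -0.2   1.75] [-0.36 -3.98 -0.18]
```

Emit:
{"op": "send_rows", "data": {
  "plan": [
    {"travel":[-25.7,-3.6,-12],"delta_rot":[0,0,0],"fingers":1},
    {"travel":[-25.7,-3.6,-12],"delta_rot":[0,0,0],"fingers":1},
    {"travel":[-2.6,21.1,-1.3],"delta_rot":[-1.1,0.2,2.3],"fingers":1},
    {"travel":[-1.7,21.3,-0.9],"delta_rot":[-1.1,0.2,2.3],"fingers":1},
    {"travel":[-0.9,21.3,-0.5],"delta_rot":[-1.1,0.2,2.3],"fingers":1},
    {"travel":[0,21.4,-0.1],"delta_rot":[-1.1,0.2,2.3],"fingers":1},
    {"travel":[0.8,21.3,0.3],"delta_rot":[-1.1,0.2,2.3],"fingers":1},
    {"travel":[3.6,-0.2,1.7],"delta_rot":[0,0,0],"fingers":1},
    {"travel":[3.6,-0.2,1.7],"delta_rot":[0,0,0],"fingers":1},
    {"travel":[3.6,-0.2,1.7],"delta_rot":[0,0,0],"fingers":1},
    {"travel":[3.6,-0.2,1.7],"delta_rot":[0,0,0],"fingers":1},
    {"travel":[3.6,-0.2,1.7],"delta_rot":[0,0,0],"fingers":1}
  ]
}}

```text
clock: 15.2
eef_pos: [504.5, -1.9, 0.4]
eef_rot: [3.141, -0.453, -0.095]
wrist_force: [0.8, 0.7, 0.0]
finger_gap: 0.3
```

```bash
python3 look.py -69 -20 -0.24
python3 - <<'E'
from h import *
print('fwd4',Rt(-.1,26).inv().apply([3.995,-.2,0]).round(2),Rt(-.1,26).inv().apply([0,4,0]).round(2))
E
```

```text
t 15.2 p [ 5.045e+02 -1.900e+00  4.000e-01] z [ 0.435 -0.042 -0.899] y [-0.095 -0.996  0.   ] F [0.8 0.7 0. ] gap 0.3 j [-0.07  0.3   2.15 -0.05  0.24  1.64]
plate world [578.5  38.7] bay xy [-70.6 -20.9] rel yaw deg -14.5 n 11 rms 1.3 4.8
face pt 56 [547.5 107. ]
face pt -56 [5.141e+02 1.000e-01]
fwd4 [ 3.59 -0.2   1.75] [-0.36 -3.98 -0.18]
```

Emit:
{"op": "send_rows", "data": {
  "plan": [
    {"travel":[3.6,-0.7,1.7],"delta_rot":[0,0,0],"fingers":1},
    {"travel":[3.6,-0.7,1.7],"delta_rot":[0,0,0],"fingers":1},
    {"travel":[3.6,-0.7,1.7],"delta_rot":[0,0,0],"fingers":1},
    {"travel":[3.6,-0.7,1.7],"delta_rot":[0,0,0],"fingers":1},
    {"travel":[3.6,-0.7,1.7],"delta_rot":[0,0,0],"fingers":1},
    {"travel":[3.6,-0.7,1.7],"delta_rot":[0,0,0],"fingers":1},
    {"travel":[3.6,-0.7,1.7],"delta_rot":[0,0,0],"fingers":1},
    {"travel":[3.6,-0.7,1.7],"delta_rot":[0,0,0],"fingers":1},
    {"travel":[3.6,-0.7,1.7],"delta_rot":[0,0,0],"fingers":1}
  ]
}}

```text
clock: 17.12
eef_pos: [539.8, 0.6, 0.0]
eef_rot: [3.141, -0.45, -0.095]
wrist_force: [-5.1, -2.9, -0.8]
finger_gap: 0.6
```

```bash
python3 look.py -50 -20 0
```

```text
t 17.12 p [539.8   0.6   0. ] z [ 0.433 -0.042 -0.9  ] y [-0.095 -0.995  0.001] F [-5.1 -2.9 -0.8] gap 0.6 j [-0.06  0.36  2.06 -0.06  0.27  1.67]
plate world [600.9  45.6] bay xy [-48.5 -12.9] rel yaw deg -5.7 n 12 rms 1.4 4.9
face pt 56 [559.8 108.4]
face pt -56 [543.1  -2.4]
```

Emit:
{"op": "send_rows", "data": {
  "plan": [
    {"travel":[-3.6,0.2,-1.7],"delta_rot":[0,0,0],"fingers":1},
    {"travel":[-1,8,-0.4],"delta_rot":[0,0,0],"fingers":1},
    {"travel":[0,8,0],"delta_rot":[0,0,0],"fingers":1},
    {"travel":[3.6,0.1,1.7],"delta_rot":[0,0.5,0],"fingers":1},
    {"travel":[3.6,0.1,1.8],"delta_rot":[0,0.5,0],"fingers":1},
    {"travel":[3.6,0.1,1.8],"delta_rot":[0,0.5,0],"fingers":1},
    {"travel":[3.5,0.1,1.8],"delta_rot":[0,0.5,0],"fingers":1},
    {"travel":[3.5,0.1,1.9],"delta_rot":[0,0.5,0],"fingers":1},
    {"travel":[3.5,0.1,1.9],"delta_rot":[0,0.5,0],"fingers":1},
    {"travel":[3.5,0.1,1.9],"delta_rot":[0,0.5,0],"fingers":1}
  ]
}}

```text
clock: 19.18
eef_pos: [561.5, -18.1, 0.5]
eef_rot: [3.141, -0.514, -0.095]
wrist_force: [-4.7, -1.7, 0.8]
finger_gap: -0.0
```

```bash
python3 look.py -38 -13 0.05; python3 mk.py t4.png
```

```text
t 19.18 p [ 5.615e+02 -1.810e+01  5.000e-01] z [ 0.489 -0.047 -0.871] y [-0.095 -0.995  0.   ] F [-4.7 -1.7  0.8] gap -0.0 j [-0.1   0.39  2.04  0.    0.2   1.56]
plate world [614.4  51.3] bay xy [-35.3  -6.4] rel yaw deg 3.4 n 11 rms 1.7 6.3
face pt 56 [563.9 106.9]
face pt -56 [564.9  -5.1]
```

View pics/t4.png

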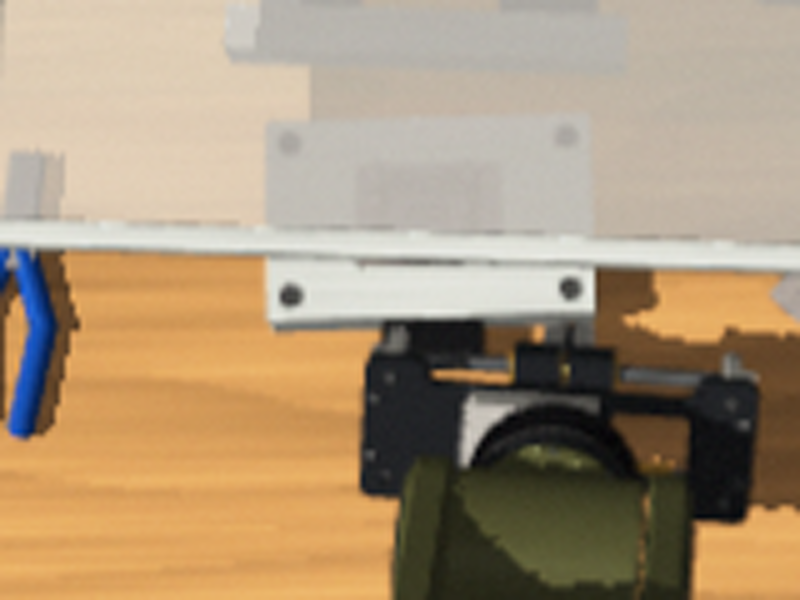

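Emit:
{"op": "send_rows", "data": {
  "plan": [
    {"travel":[3.5,0,1.9],"delta_rot":[0,0.5,0],"fingers":1},
    {"travel":[3.5,0,2.0],"delta_rot":[0,0.5,0],"fingers":1},
    {"travel":[3.5,0,2.0],"delta_rot":[0,0.5,0],"fingers":1},
    {"travel":[3.4,0,2.0],"delta_rot":[0,0.5,0],"fingers":1},
    {"travel":[3.4,0,2.1],"delta_rot":[0,0.5,0],"fingers":1},
    {"travel":[3.4,0,2.1],"delta_rot":[0,0.3,0],"fingers":1}
  ]
}}

```text
clock: 20.78
eef_pos: [585.8, -20.6, 0.9]
eef_rot: [3.141, -0.563, -0.095]
wrist_force: [-2.4, -1.7, -1.5]
finger_gap: 0.5
```

```bash
python3 look.py -22 -6 0.21
```

```text
t 20.77 p [585.8 -20.6   0.9] z [ 0.531 -0.051 -0.846] y [-0.095 -0.995  0.   ] F [-2.4 -1.7 -1.5] gap 0.5 j [-0.1   0.42  2.01  0.01  0.14  1.56]
plate world [625.7  57.5] bay xy [-24.3   0.3] rel yaw deg 13.7 n 10 rms 1.2 5.1
face pt 56 [566.  103.1]
face pt -56 [587.2  -6.9]
```

Run:
```python
from h import *
import h
plan([533,-18,0.5],-.095,28,3)
h.tcp=lambda:(None,np.array([533,-18,.5]),Rt(-.095,28).as_matrix()); print(); h.plan([533,107,0.5],.11,28,6)
q=Rt(.11,28); print('fwd4',q.inv().apply([3.995,-.2,0]).round(2),q.inv().apply([0,1,0]).round(2))
```

```text
[-14.9, 0.8, -9.2] [0.0, -1.4, -0.0]
[-15.2, 0.8, -8.9] [0.0, -1.4, -0.0]
[-15.4, 0.9, -8.4] [0.0, -1.4, -0.0]

[-1.7, -20.7, -0.9] [0.9, -0.0, -1.7]
[-1.2, -20.8, -0.6] [0.9, -0.0, -1.7]
[-0.5, -20.9, -0.3] [0.9, -0.0, -1.7]
[0.1, -20.8, 0.0] [0.9, -0.0, -1.7]
[0.7, -20.8, 0.4] [0.9, -0.0, -1.7]
[1.4, -20.8, 0.7] [0.9, -0.0, -1.7]
fwd4 [3.49 0.64 1.85] [ 0.1  -0.99  0.05]
```

Emit:
{"op": "send_rows", "data": {
  "plan": [
    {"travel":[-14.9,0.8,-9.2],"delta_rot":[0,-1.4,0],"fingers":1},
    {"travel":[-15.2,0.8,-8.9],"delta_rot":[0,-1.4,0],"fingers":1},
    {"travel":[-15.4,0.9,-8.4],"delta_rot":[0,-1.4,0],"fingers":1},
    {"travel":[-1.7,-20.7,-0.9],"delta_rot":[0.9,0,-1.7],"fingers":1},
    {"travel":[-1.2,-20.8,-0.6],"delta_rot":[0.9,0,-1.7],"fingers":1},
    {"travel":[-0.5,-20.9,-0.3],"delta_rot":[0.9,0,-1.7],"fingers":1},
    {"travel":[0.1,-20.8,0],"delta_rot":[0.9,0,-1.7],"fingers":1},
    {"travel":[0.7,-20.8,0.4],"delta_rot":[0.9,0,-1.7],"fingers":1},
    {"travel":[1.4,-20.8,0.7],"delta_rot":[0.9,0,-1.7],"fingers":1},
    {"travel":[3.5,0.6,1.9],"delta_rot":[0,0,0],"fingers":1},
    {"travel":[3.5,0.6,1.9],"delta_rot":[0,0,0],"fingers":1},
    {"travel":[3.5,0.6,1.9],"delta_rot":[0,0.5,0],"fingers":1},
    {"travel":[3.5,0.6,1.9],"delta_rot":[0,0.5,0],"fingers":1},
    {"travel":[3.5,0.6,1.9],"delta_rot":[0,0.5,0],"fingers":1},
    {"travel":[3.4,0.6,2.0],"delta_rot":[0,0.5,0],"fingers":1}
  ]
}}

```text
clock: 23.45
eef_pos: [557.2, 105.8, 0.2]
eef_rot: [3.141, -0.525, 0.106]
wrist_force: [0.0, -0.1, -0.6]
finger_gap: 0.4
```

```bash
python3 look.py -24 0 0.23
```

```text
t 23.45 p [5.572e+02 1.058e+02 2.000e-01] z [ 0.498  0.052 -0.865] y [ 0.106 -0.994  0.001] F [ 0.  -0.1 -0.6] gap 0.4 j [ 0.13  0.4   2.04 -0.07  0.18  1.66]
plate world [625.1  58. ] bay xy [-24.9   0.8] rel yaw deg 14.1 n 9 rms 1.4 4.6
face pt 56 [565.2 103.2]
face pt -56 [587.1  -6.7]
```

Emit:
{"op": "send_rows", "data": {
  "plan": [
    {"travel":[3.4,0.6,2.0],"delta_rot":[0,0.3,0],"fingers":1},
    {"travel":[3.4,0.6,2.0],"delta_rot":[0,0.3,0],"fingers":1},
    {"travel":[3.4,0.6,2.0],"delta_rot":[0,0.3,0],"fingers":1},
    {"travel":[3.4,0.6,2.0],"delta_rot":[0,0.3,0],"fingers":1},
    {"travel":[3.4,0.6,2.1],"delta_rot":[0,0.3,0],"fingers":1},
    {"travel":[3.4,0.6,2.1],"delta_rot":[0,0.3,0],"fingers":1},
    {"travel":[3.4,0.6,2.1],"delta_rot":[0,0.3,0],"fingers":1}
  ]
}}

```text
clock: 25.12
eef_pos: [584.4, 104.9, -0.6]
eef_rot: [3.141, -0.559, 0.107]
wrist_force: [-5.5, 2.3, 0.1]
finger_gap: 0.1
```

```bash
python3 look.py -12 0 0.08
```

```text
t 25.12 p [584.4 104.9  -0.6] z [ 0.527  0.056 -0.848] y [ 0.106 -0.994  0.001] F [-5.5  2.3  0.1] gap 0.1 j [ 0.12  0.44  1.99 -0.05  0.15  1.63]
plate world [638.6  49.3] bay xy [-11.1  -7.3] rel yaw deg 4.7 n 6 rms 1.7 7.0
face pt 56 [586.8 103.6]
face pt -56 [590.4  -8.3]
```

Emit:
{"op": "send_rows", "data": {
  "plan": [
    {"travel":[3.4,0.4,2.1],"delta_rot":[0,0,0],"fingers":1},
    {"travel":[3.4,0.4,2.1],"delta_rot":[0,0,0],"fingers":1}
  ]
}}

```text
clock: 26.18
eef_pos: [593.3, 104.9, 0.3]
eef_rot: [3.141, -0.561, 0.107]
wrist_force: [-4.3, 2.1, -1.5]
finger_gap: 0.5
```

```bash
python3 look.py -8 -6 0.04; python3 mk.py t5.png
```

```text
t 26.18 p [5.933e+02 1.049e+02 3.000e-01] z [ 0.529  0.056 -0.847] y [ 0.106 -0.994  0.001] F [-4.3  2.1 -1.5] gap 0.5 j [ 0.12  0.45  1.97 -0.04  0.16  1.62]
plate world [643.3  48.1] bay xy [-6.3 -8.3] rel yaw deg 1.7 n 7 rms 1.1 5.3
face pt 56 [594.4 105. ]
face pt -56 [592.2  -6.9]
```

View pics/t5.png

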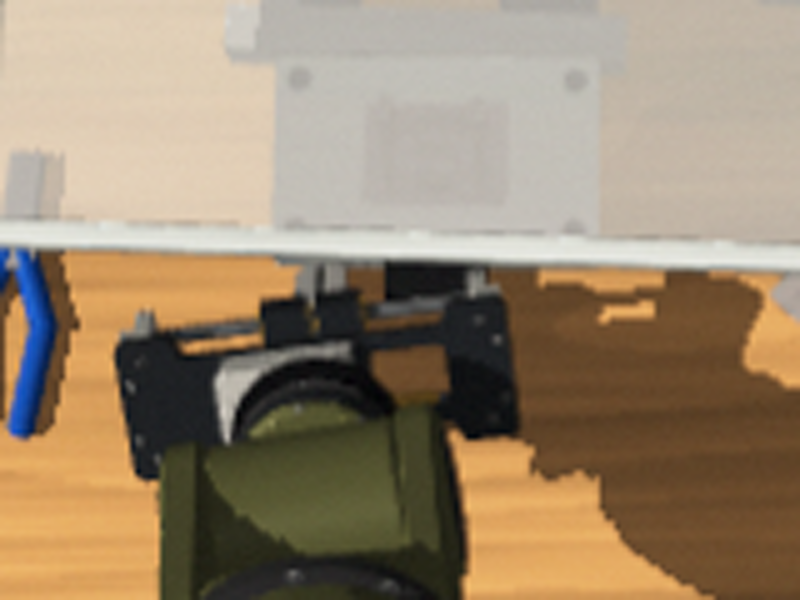

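The view shows the plate nearly square, spanning px 273–600, just short of the backstop face at about y≈60. For the final press I'll open the gripper so the two fingers straddle the socket and push both ends evenly.

Run:
```python
from h import *
import h
plan([550,103,0.5],.1,30,2)
h.tcp=lambda:(None,np.array([550,103,.5]),Rt(.1,30).as_matrix()); print(); h.plan([550,49,0.5],-.05,30,4)
q=Rt(-.05,31); print('fwd4',q.inv().apply([3.995,-.2,0]).round(2))
```

```text
[-18.2, -1.4, -11.5] [-0.0, -1.1, 0.2]
[-18.5, -1.4, -11.2] [-0.0, -1.1, 0.2]

[-1.2, 13.4, -0.7] [-1.1, 0.0, 1.8]
[-0.7, 13.5, -0.4] [-1.1, 0.0, 1.8]
[-0.3, 13.5, -0.1] [-1.1, 0.0, 1.8]
[0.1, 13.5, 0.1] [-1.1, 0.0, 1.8]
fwd4 [3.43 0.   2.06]
```

Emit:
{"op": "send_rows", "data": {
  "plan": [
    {"travel":[-18.2,-1.4,-11.5],"delta_rot":[0,-1.1,0.2],"fingers":1},
    {"travel":[-18.5,-1.4,-11.2],"delta_rot":[0,-1.1,0.2],"fingers":1},
    {"travel":[-1.2,13.4,-0.7],"delta_rot":[-1.1,0,1.8],"fingers":-1},
    {"travel":[-0.7,13.5,-0.4],"delta_rot":[-1.1,0,1.8],"fingers":-1},
    {"travel":[-0.3,13.5,-0.1],"delta_rot":[-1.1,0,1.8],"fingers":-1},
    {"travel":[0,13.5,0],"delta_rot":[-1.1,0,1.8],"fingers":-1},
    {"travel":[0,0,0],"delta_rot":[0,0,0],"fingers":-1},
    {"travel":[0,0,0],"delta_rot":[0,0,0],"fingers":-1},
    {"travel":[0,0,0],"delta_rot":[0,0,0],"fingers":-1},
    {"travel":[0,0,0],"delta_rot":[0,0,0],"fingers":-1}
  ]
}}

```text
clock: 28.28
eef_pos: [549.8, 49.3, 0.2]
eef_rot: [3.14, -0.522, -0.046]
wrist_force: [0.8, 0.3, -0.5]
finger_gap: 77.2
```

```bash
python3 look.py -6 -8 0.03
python3 - <<'E'
from h import *
s=manip.read_state();c=camera('wrist');cv2.imwrite('pics/w3.png',c['color'][:,:,::-1])
T=wfc(c,s)
for d in tip_of('socket','wrist'): print(tow(T,d['at']).round(1),d['confidence'])
E
```

```text
t 28.27 p [5.498e+02 4.930e+01 2.000e-01] z [ 0.498 -0.024 -0.867] y [-0.047 -0.999  0.001] F [ 0.8  0.3 -0.5] gap 77.2 j [ 0.05  0.37  2.07 -0.27  0.18  1.92]
plate world [643.4  47.4] bay xy [-6.1 -8.9] rel yaw deg 0.4 n 8 rms 1.5 5.3
face pt 56 [595.9 105.5]
face pt -56 [591.1  -6.4]
[594.7  51.7  -0.9] 0.94
```

View pics/w3.png

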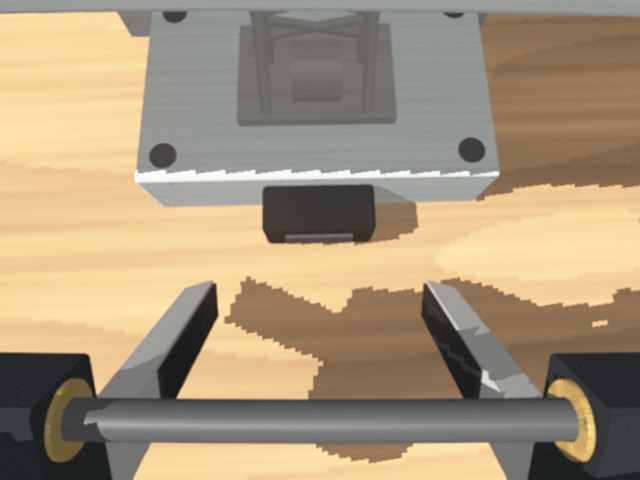

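Emit:
{"op": "send_rows", "data": {
  "plan": [
    {"travel":[3.4,0,2.1],"delta_rot":[0,0.2,0],"fingers":-1},
    {"travel":[3.4,0,2.1],"delta_rot":[0,0.2,0],"fingers":-1},
    {"travel":[3.4,0,2.1],"delta_rot":[0,0.2,0],"fingers":-1},
    {"travel":[3.4,0,2.1],"delta_rot":[0,0.2,0],"fingers":-1},
    {"travel":[3.4,0,2.1],"delta_rot":[0,0.2,0],"fingers":-1},
    {"travel":[3.4,0,2.1],"delta_rot":[0,0.2,0],"fingers":-1},
    {"travel":[3.4,0,2.1],"delta_rot":[0,0.2,0],"fingers":-1},
    {"travel":[3.4,0,2.1],"delta_rot":[0,0.2,0],"fingers":-1},
    {"travel":[3.4,0,2.1],"delta_rot":[0,0.2,0],"fingers":-1},
    {"travel":[3.4,0,2.1],"delta_rot":[0,0.2,0],"fingers":-1}
  ]
}}

```text
clock: 30.42
eef_pos: [590.0, 47.1, -0.4]
eef_rot: [3.14, -0.558, -0.046]
wrist_force: [-0.3, -0.1, 0.4]
finger_gap: 93.9
```

```bash
python3 -c "
from h import *
show()"
```

```text
t 30.43 p [ 5.90e+02  4.71e+01 -4.00e-01] z [ 0.528 -0.026 -0.849] y [-0.047 -0.999  0.001] F [-0.3 -0.1  0.4] gap 93.9 j [ 0.04  0.44  1.99 -0.29  0.17  1.93]
```

Emit:
{"op": "send_rows", "data": {
  "plan": [
    {"travel":[1.7,0,1.06],"delta_rot":[0,0,0],"fingers":-1},
    {"travel":[1.7,0,1.06],"delta_rot":[0,0,0],"fingers":-1},
    {"travel":[1.27,0,0.8],"delta_rot":[0,0,0],"fingers":-1},
    {"travel":[1.27,0,0.8],"delta_rot":[0,0,0],"fingers":-1}
  ]
}}

```text
clock: 30.92
eef_pos: [595.0, 47.2, -1.2]
eef_rot: [3.14, -0.554, -0.046]
wrist_force: [-26.3, 6.9, 16.5]
finger_gap: 93.8
```

Emit:
{"op": "send_rows", "data": {
  "plan": [
    {"travel":[0.85,0,0.53],"delta_rot":[0,0,0],"fingers":-1},
    {"travel":[0.85,0,0.53],"delta_rot":[0,0,0],"fingers":-1}
  ]
}}

```text
clock: 31.18
eef_pos: [595.5, 47.2, -1.7]
eef_rot: [3.139, -0.551, -0.046]
wrist_force: [-39.6, 7.9, 25.3]
finger_gap: 93.7
```

```bash
python3 look.py -3 -8 0.01
python3 - <<'E'
from h import *
print(manip.read_state()['moment'])
c=camera('top');a=cv2.resize(c['color'][180:280,210:340,::-1],None,fx=6,fy=6,interpolation=cv2.INTER_CUBIC);cv2.imwrite('pics/t6.png',a)
E
```

```text
t 31.18 p [595.5  47.2  -1.7] z [ 0.523 -0.026 -0.852] y [-0.047 -0.999  0.002] F [-39.6   7.9  25.3] gap 93.7 j [ 0.04  0.45  1.97 -0.27  0.18  1.91]
plate world [646.1  46.7] bay xy [-3.4 -9.5] rel yaw deg -0.5 n 6 rms 0.9 3.9
face pt 56 [599.5 105.6]
face pt -56 [592.8  -6.2]
[0.75432179 3.42558855 0.25607428]
```

View pics/t6.png

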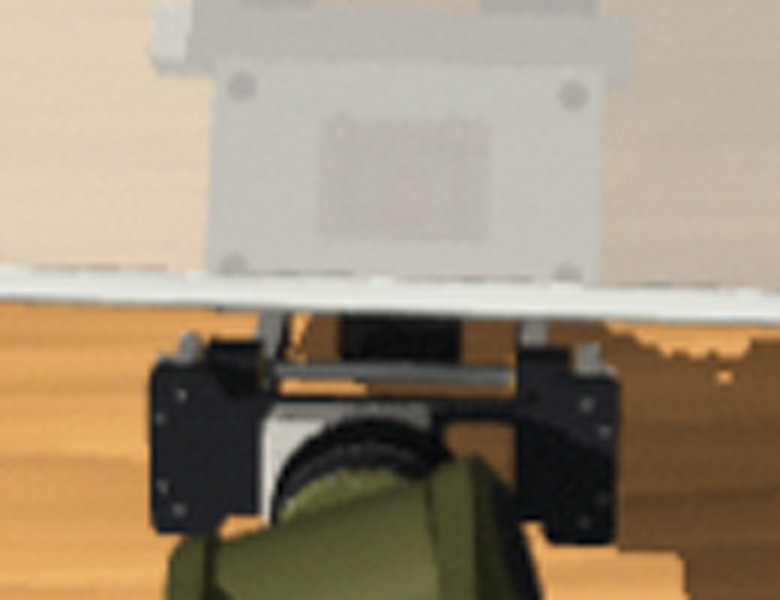

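Emit:
{"op": "send_rows", "data": {
  "plan": [
    {"travel":[-1.7,0,-1.0],"delta_rot":[0,0,0],"fingers":-1},
    {"travel":[-1.7,0,-1.0],"delta_rot":[0,0,0],"fingers":-1},
    {"travel":[-3.4,0,-2.1],"delta_rot":[0,0,0],"fingers":-1},
    {"travel":[-6.8,0,-4.2],"delta_rot":[0,0,0],"fingers":-1},
    {"travel":[-10,0,-6.2],"delta_rot":[0,0,0],"fingers":-1},
    {"travel":[-13.6,0,-8.4],"delta_rot":[0,-1,0],"fingers":-1},
    {"travel":[-17,0,-10.5],"delta_rot":[0,-2,0],"fingers":-1},
    {"travel":[-17,0,-10],"delta_rot":[0,-2,0],"fingers":-1},
    {"travel":[0,0,0],"delta_rot":[0,0,0],"fingers":-1}
  ]
}}

```text
clock: 33.15
eef_pos: [514.8, 50.7, 0.6]
eef_rot: [3.14, -0.47, -0.046]
wrist_force: [0.9, 0.1, 0.4]
finger_gap: 94.2
```

```bash
python3 look.py -3 -8 0.0
python3 - <<'E'
from h import *
s=manip.read_state();c=camera('wrist');T=wfc(c,s)
for o in ['front_left','front_right','rear_left','rear_right','plate','socket','backstop']:
  for d in tip_of(o,'wrist'): print(o,tow(T,d['at']).round(1),round(d['confidence'],2))
cv2.imwrite('pics/w4.png',c['color'][:,:,::-1])
for n in ['top','scene']:
  c=camera(n);T=wfc(c)
  for o in ['pliers','spare','tray','backstop','bay']: print(o,[(tow(T,d['at']).round().tolist(),round(d['confidence'],2)) for d in tip_of(o,n)][:1])
E
```

```text
t 33.15 p [514.8  50.7   0.6] z [ 0.453 -0.022 -0.891] y [-0.047 -0.999  0.001] F [0.9 0.1 0.4] gap 94.2 j [ 0.05  0.32  2.13 -0.2   0.23  1.86]
plate world [646.3  48.2] bay xy [-3.3 -8. ] rel yaw deg -1.1 n 7 rms 2.0 6.5
face pt 56 [600.3 107.5]
face pt -56 [592.6  -4.2]
rear_right [591.5 -28.4  12.5] 0.92
plate [645.5  49.6   1. ] 0.63
socket [597.6  50.9   0.6] 0.97
pliers []
spare [([587.0, -160.0, 0.0], 0.68)]
tray [([661.0, 394.0, 2.0], 0.7)]
backstop []
bay []
pliers [([602.0, 257.0, 2.0], 0.84)]
spare [([589.0, -160.0, 4.0], 0.62)]
tray [([660.0, 398.0, 5.0], 0.57)]
backstop []
bay []
```

View pics/w4.png

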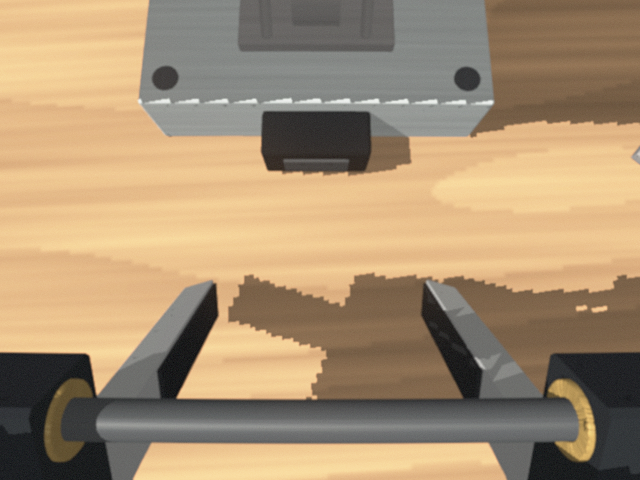

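Run:
```python
from h import *
c=camera('top');T=wfc(c)
for n,x in [('stop700',700)]:
  for y in (-40,150):
    for z in (0,30): print('bay stop at',(x+.05*(y-54),y,z),np.round(proj(c,T,[x+.05*(y-54),y,z]),1))
# vertical intensity profiles: through right end of backstop beside plate (y=-38), left (y=142), and plate front (y=20,90)
g=cv2.cvtColor(c['color'],cv2.COLOR_RGB2GRAY).astype(int)
for y in (-42,-38,137,142,148,0,20,90,110):
    u=int(round(proj(c,T,[698,y,20])[0])); print(y,u,g[180:204,u-0].tolist())
for v in (188,190,191,192,193,194,195,196,197):
    print(v,[ (y,z,round(float(b[0]),1)) for y in (48,) for z in (0,30,36) for b in [min(((x,abs(proj(c,T,[x,y,z])[1]-v)) for x in np.arange(660,730,.5)),key=lambda t:t[1])]])
```

```text
bay stop at (695.3, -40, 0) [311.8 193.2]
bay stop at (695.3, -40, 30) [311.9 190.1]
bay stop at (704.8, 150, 0) [236.7 190.9]
bay stop at (704.8, 150, 30) [235.3 187.8]
-42 313 [179, 178, 178, 177, 179, 177, 177, 177, 177, 177, 177, 177, 176, 174, 174, 178, 178, 179, 179, 181, 181, 180, 178, 180]
-38 311 [179, 179, 178, 177, 178, 179, 177, 178, 177, 178, 178, 178, 176, 175, 175, 178, 179, 178, 181, 181, 181, 180, 179, 180]
137 241 [199, 199, 198, 197, 197, 188, 177, 179, 177, 176, 179, 180, 187, 199, 203, 203, 204, 203, 204, 206, 204, 202, 203, 203]
142 239 [202, 202, 199, 200, 200, 200, 201, 201, 201, 191, 184, 179, 189, 199, 203, 203, 202, 205, 205, 205, 207, 204, 202, 203]
148 237 [202, 201, 200, 199, 201, 199, 199, 200, 200, 191, 183, 181, 190, 201, 204, 202, 205, 204, 205, 205, 206, 205, 203, 204]
0 296 [165, 165, 172, 179, 179, 178, 178, 177, 179, 178, 174, 182, 187, 187, 187, 186, 187, 187, 187, 185, 186, 187, 186, 186]
20 288 [179, 177, 176, 177, 178, 177, 177, 178, 179, 177, 179, 184, 185, 187, 186, 189, 186, 186, 188, 186, 180, 180, 180, 179]
90 260 [165, 173, 179, 178, 177, 178, 180, 178, 179, 179, 184, 188, 188, 186, 186, 187, 187, 186, 188, 188, 186, 188, 187, 186]
110 252 [169, 173, 176, 177, 177, 178, 178, 178, 178, 180, 184, 187, 181, 173, 172, 178, 182, 186, 185, 188, 186, 185, 186, 187]
188 [(48, 0, 710.5), (48, 30, 702.5), (48, 36, 700.5)]
190 [(48, 0, 705.0), (48, 30, 697.0), (48, 36, 695.5)]
191 [(48, 0, 702.5), (48, 30, 694.5), (48, 36, 693.0)]
192 [(48, 0, 700.0), (48, 30, 692.0), (48, 36, 690.5)]
193 [(48, 0, 697.5), (48, 30, 689.5), (48, 36, 688.0)]
194 [(48, 0, 695.0), (48, 30, 687.0), (48, 36, 685.5)]
195 [(48, 0, 692.0), (48, 30, 684.5), (48, 36, 683.0)]
196 [(48, 0, 689.5), (48, 30, 682.0), (48, 36, 680.5)]
197 [(48, 0, 687.0), (48, 30, 679.5), (48, 36, 678.0)]
```

Run:
```python
from h import *
s=manip.read_state();c=camera('wrist');T=wfc(c,s);f=f_of(c)
g=cv2.cvtColor(c['color'],cv2.COLOR_RGB2GRAY).astype(float)
K=np.array([[f,0,c['cx']],[0,f,c['cy']],[0,0,1.]])
# bottom edge of back face (face grey -> wood) and top edge highlight: subpixel via max gradient per column
pts=[]
for u in list(range(175,255,3))+list(range(420,468,3)):
    col=cv2.GaussianBlur(g[:,u:u+1],(1,5),0)[:,0]; v=96+np.argmax(np.diff(col)[95:112]) ; pts.append((u,v))
pts=np.array(pts,float)
xy=cv2.undistortPoints(pts[:,None],K,np.array([c['k1'],0,0,0.]))[:,0]
d=np.stack([xy[:,0],-xy[:,1],-np.ones(len(xy))],1)@T[:3,:3].T; o=T[:3,3]
W=o+d*((36-o[2])/d[:,2])[:,None]
p=np.polyfit(W[:,1],W[:,0],1);r=W[:,0]-np.polyval(p,W[:,1]);k=abs(r)<1.5;p=np.polyfit(W[k,1],W[k,0],1)
print('wrist top edge slope dx/dy %.4f x0 %.1f'%tuple(p),'n',k.sum(),'std',(W[k,0]-np.polyval(p,W[k,1])).std())
P=cloud(c,T);m=(P[...,2]>8)&(P[...,2]<30)&(P[...,0]>575)&(P[...,0]<610)&(((P[...,1]>82)&(P[...,1]<122))|((P[...,1]>-25)&(P[...,1]<15)))
p=np.polyfit(P[m][:,1],P[m][:,0],1);print('face depth fit slope %.4f x0 %.1f'%tuple(p),m.sum())
# hood rail slope via top colour/depth, finer, averaged on front edge pixels
for n in ['top','scene']:
    c=camera(n);Q=cloud(c,wfc(c));x,y,z=Q[...,0],Q[...,1],Q[...,2]
    m=(z>158)&(z<178)&(y>-120)&(y<235)&(x>555)&(x<590)
    e=[(yy,np.sort(x[m&(abs(y-yy)<4)])[:3].mean()) for yy in list(range(-115,-60,6))+list(range(170,235,6)) if (m&(abs(y-yy)<4)).sum()>5]
    e=np.array(e); print(n,'rail slope',np.polyfit(e[:,0],e[:,1],1).round(4))
    m=(z>158)&(z<178)&(y>-120)&(y<235)&(x>680)&(x<800)
```

```text
wrist top edge slope dx/dy 0.0471 x0 592.6 n 43 std 0.5277274439439451
face depth fit slope 0.0504 x0 591.7 3549
top rail slope [5.120000e-02 5.638369e+02]
scene rail slope [5.26000e-02 5.63461e+02]
```

All the measurements agree. The plate's back face has a slope of 0.047–0.050 and the bay rail 0.051–0.053, so the edge is flush to within 1 mm, and the finer rail fit puts the plate's x at home. The gripper is clear, so I'm handing in.

```bash
python3 -c "
from h import *
show(); print(manip.sign_off())"
```

```text
t 35.15 p [5.154e+02 5.060e+01 2.000e-01] z [ 0.452 -0.022 -0.892] y [-0.047 -0.999  0.001] F [-0.2 -0.1  0.2] gap 93.9 j [ 0.05  0.32  2.12 -0.2   0.23  1.86]
the job is handed in; nothing more can be done
None
```

The plate is at the backstop and the job is handed in, at about 35 s of the 72 s allowed.

**The walk:** I swung the left end ahead to about 14° right of square, then the right end ahead to about 14° left. A second push on the left end brought the plate nearly square. That made one full swing each way plus a squaring push, because there was no room left for another 12° swing. For the finish I opened the gripper astride the socket and pushed both ends together.

**Last checks:**
- **Flush:** the back face is parallel to the hood rail to within about 0.3°, so the ends differ by under 1 mm. A rail fit to the final depth pictures puts the plate about at home.
- **Sideways:** the plate's centre is about 8–10 mm right of the bay's middle line.
- **Bystanders:** the pliers, spare and tray are where they were. I did not re-measure the others, which the arm never came near.
- **Arm:** the wrist force is about zero and the gripper is clear of everything.

**What disagreed or is less certain:**
- **Press force:** the wrist read about 40 N backward (47 N in all), firmer than I meant. I had no direct reading of the force on the backstop, so staying under its 45 N limit is inferred.
- **Fingertips:** the real tips were 19 mm behind the tool origin, not ahead of it as stated. The first approach therefore passed over the plate edge without touching it, and I corrected for this.
- **Bay position:** my first bay estimate was 3–4 mm too far forward. The tracked position therefore read about −3 mm at the end. The final pictures of the rail and the backstop face both put the bay nearer, in line with flush contact.

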